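Sweep the loose soap bars into the packing bay

TASK

Three single soap bars are scattered on the packing bench. With your fingertips, sweep each of them along the bench into the low three-sided wooden bay until all three rest flat, side by side in one row, against its back board. Push only: do not pick up or tip the bars, and leave the stack of three bars, the jar and the roll of tape where they stand.

Things in the scene. Friction and masses are not known exactly. Their poses are not given: they have to be found in the camera images.
- bay: fixed three-sided plywood bay without floor, walls 40 mm high and 12 mm thick; origin on the bench surface in the middle of its open mouth (between the front ends of the side boards); its +y axis points into the bay, square to the back board, its x axis runs along the mouth, z up. Inside it is 270 mm wide (x from -135 to 135 mm) and 100 mm deep (back board's inner face at y = 100 mm). A bar that lies square against the back board has its centre at y = 75 mm
- bar_a: soap bar, a pinkish-tan block 50 x 50 x 40 mm high with a shallow round stamp on top, about 110 g (varies a little), lying alone on the bench, one of the three to sweep in; slides when pushed, friction with the bench about 0.5 to 0.7; origin at the centre of its underside, z up, x and y normal to its side faces
- bar_b: soap bar, a pinkish-tan block 50 x 50 x 40 mm high with a shallow round stamp on top, about 110 g (varies a little), lying alone on the bench, one of the three to sweep in; slides when pushed, friction with the bench about 0.5 to 0.7; origin at the centre of its underside, z up, x and y normal to its side faces
- bar_c: soap bar, a pinkish-tan block 50 x 50 x 40 mm high with a shallow round stamp on top, about 110 g (varies a little), lying alone on the bench, one of the three to sweep in; slides when pushed, friction with the bench about 0.5 to 0.7; origin at the centre of its underside, z up, x and y normal to its side faces
- stack_1: soap bar, a pinkish-tan block 50 x 50 x 40 mm high with a shallow round stamp on top, about 110 g (varies a little), the lowest bar of the stack of three, a bystander to leave alone; origin at the centre of its underside, z up, x and y normal to its side faces
- stack_2: soap bar, a pinkish-tan block 50 x 50 x 40 mm high with a shallow round stamp on top, about 110 g (varies a little), the middle bar of the stack of three, a bystander to leave alone; origin at the centre of its underside, z up, x and y normal to its side faces
- stack_3: soap bar, a pinkish-tan block 50 x 50 x 40 mm high with a shallow round stamp on top, about 110 g (varies a little), the top bar of the stack of three, a bystander to leave alone; origin at the centre of its underside, z up, x and y normal to its side faces
- jar: closed amber jar, 64 mm across, 85 mm high, a bystander; origin at the centre of its underside, z up
- tape: roll of brown tape lying flat, 90 mm outside diameter, 48 mm high, with an open hole, a bystander; origin at the centre of its underside, z up
Mind the look-alikes: they are no part of the job. Leave any blue look-alike of the bar_c alone. What is shaped like the bar_b but blue is not meant.

How it is judged:
At the end, for the whole second after the job is handed in: Each of the three bars stands flat on the bench (within 0.12 rad, underside within 6 mm of the bench), at rest, between the bay's side boards, with its centre no more than 37 mm from the back board's inner face (any bar that touches the board at whatever turn, with a couple of mm to spare) (y of bar_a in the frame of bay between 0.063 and 0.085 m and x of bar_a in the frame of bay between -0.115 and 0.115 m and height (world z) of each of bar_a, bar_b, bar_c below 0.006 m and angle between each of bar_a, bar_b, bar_c's own z axis and vertical below 0.12 rad and linear speed of each of bar_a, bar_b, bar_c below 0.01 m/s and y of bar_b in the frame of bay between 0.063 and 0.085 m and x of bar_b in the frame of bay between -0.115 and 0.115 m and y of bar_c in the frame of bay between 0.063 and 0.085 m and x of bar_c in the frame of bay between -0.115 and 0.115 m).
It fails at once if a loose bar is lifted off the bench (more than 12 mm) (height (world z) of any of bar_a, bar_b, bar_c above 0.012 m).
It fails at once if a loose bar is tipped (more than 0.4 rad) (angle between any of bar_a, bar_b, bar_c's own z axis and vertical above 0.4 rad).
It fails at once if the stack, the jar or the tape is shifted by more than 15 mm or knocked over (distance of any of stack_1, stack_2, stack_3, jar, tape from where it was at the start of the episode above 0.015 m or angle between any of stack_1, stack_2, stack_3, jar, tape's own z axis and vertical above 0.3 rad).
It also fails if it takes over 72 s, if anything falls off the work surface, if the arm or the gripper's body presses on something with over 40 N, if the wrist force passes 120 N, or if a joint passes its speed limit or range.

ROBOT

A 7-joint arm with a two-finger parallel gripper is mounted at the origin on the work surface. World frame = base frame: x ahead of the robot, y to its left, z up, the work surface at z = 0. Lengths are in m, angles in rad, forces in N, time in s.
With the tool pointing down it reaches from about 0.35 to 0.9 m from the base axis. Payload 7.2 kg.
Tool frame: the origin (TCP) lies on the centre line of the jaws, within the pads' length; the fingertips stand 14 mm ahead of it and the grasp point (between the pads) lies 5 mm behind it; z points along the fingers, y is the line along which they close (so a half turn about z gives the same grasp; the last joint's range is limited). The gripper opens to 88 mm and grips with 3 to 60 N. Pads are 20 mm wide; open, the fingers measure 115 mm over their backs; the gripper's body (75 mm by 178 mm) begins 61 mm behind the grasp point.
Start: joints at [1.175, 0.411, -0.013, 1.596, 0.006, 1.134, -0.082], TCP at [0.201, -0.592, 0.237] pointing down, gripper open.
Joint ranges: [-2.95, 2.95], [-0.29, 1.99], [-1.47, 1.44], [0.14, 2.54], [-1.03, 4.17], [0.13, 1.85], [-2.86, 2.86]. Speed limits (rad/s): [2.39, 2.39, 3.01, 3.01, 3.14, 3.14, 3.14].

INTERFACE

Orientations are given as a 3x3 rotation matrix whose columns are the frame's x, y, z axes.
In Python, from workcell import read_state, get_image, hand_in, boxes_of, silhouettes gives the robot as it stands.
- The arm moves only by the shell command python3 -m crank 'ROWS' [FORCE]. ROWS is JSON, a list of rows, each a list of 3 entries, a list of its own where there are three numbers: the shift along the tool's x, y, z in m, then the turn, a rotation vector about the tool's x, y, z in degrees, then the finger opening in m, from 0 to 0.0878. A call has 1 to 5 rows; each row shifts and turns the commanded pose from where the row before left it, along the tool's axes as they then stand; what a row does not reach is not made up. A row lasts 1/12 s, in which the tool goes at most 41.7 mm and 7.16 degrees, less where a joint would pass 70% of its speed; a pose out of reach is approached as far as the arm can. A call is refused whole if a number of a shift passes 0.0417 or a number of a turn 7.16, either way. A call with a gripper value outside its range is refused whole. The fingers move at their own pace and stop on an object; FORCE is the grip in N (left out, the last holds). Time passes only in rows, so rows that do not move let the fingers close. It gives the time, the measured TCP pose, the force, the opening and the grip force at its end, in the units of the state.
- read_state(): the state, without advancing time (a new reading comes with each control period).
- get_image(name): name is "scene" or "top"; returns a dict with "pixels" (420x560x3 uint8, red, green, blue), "z_map" (420x560 float32, m along the optical axis (not along the pixel's ray), 0 where there is no reading), "fx", "fy", "cx", "cy" (pixels), "origin" and "rotation" of the camera in the world. Camera axes: x right, y down, z forward; pixel columns grow to the right and rows downward; lengths in m; the calibration is good to about 2 mm. A picture is of the moment at which its call begins.
- hand_in(): hands the job in; it is judged then, once.
Trained networks look in a picture, given as the dict that the camera call returned (one of the last four; its "shot" number tells which), for a name from the list of things; names that differ only in an ending like _2 or _b are one class to them, and where a whole thing is asked for, a point or a joint stands for the part that bears it (a point fixed in the world has none). Each returns a list of dicts, best first, with "p" (0 to 1); they miss things now and then, are a little off and sometimes report something else, mostly with a low value. They report only what shows in the picture. A call takes as long as a camera call. They do not tell look-alikes from the thing itself.
- boxes_of(query, picture): "at" ([column, row] in pixels, amid what is visible of it).
- silhouettes(query, picture): "mask" (420x560 bool, what is visible of it) and "at" ([column, row] in pixels, amid what is visible of it).
The state is a dict: "clock": time; "qpos": joint angles; "qd": joint speeds; "tau": joint torques, N m; "tcp_pos": TCP position; "tool_rot": TCP orientation; "contact_force": force on the tool from outside, world axes, zero at the start; "moment": the same for the moment, N m; "grip_width": finger opening in m; "gripper_force": force on a finger pad.
Only numpy, scipy, OpenCV 4.12 (cv2) and the standard library are available. Lean on these libraries where they do the work, as an engineer would, in place of code of your own. Each camera call takes 0.05 s, during which the arm holds its last target. There are 200 camera calls.

## Working session

There is one attempt and no reset: what is moved stays moved. The work goes in short steps, Python scripts to look and compute and a shell command to move; the robot and the scene stay as the last step left them, time stands still between calls to the robot, and variables do not carry over. Pictures are saved under pics/ and viewed, at most 10 in all, crops included, and the job is handed in when it is done.

```bash
mkdir -p pics
cat > h.py <<'E'
import numpy as np, cv2
from workcell import *
def world(im,u,v,z=None):
    """world points of pixels; z given: cut the ray with that height"""
    u=np.asarray(u,float);v=np.asarray(v,float)
    d=np.stack([(u-im["cx"])/im["fx"],(v-im["cy"])/im["fy"],np.ones_like(u)],-1)@np.array(im["rotation"]).T
    o=np.array(im["origin"])
    k=im["z_map"][v.astype(int),u.astype(int)] if z is None else (z-o[2])/d[...,2]
    return o+d*k[...,None]
def save(im,n): cv2.imwrite("pics/"+n,cv2.cvtColor(im["pixels"],cv2.COLOR_RGB2BGR))
def bars(im,q="bar_a"):
    for s in silhouettes(q,im):
        v,u=np.nonzero(s["mask"]); p=world(im,u,v); 
        ok=(im["z_map"][v,u]>0); top=np.percentile(p[ok,2],90)
        t=p[ok&(abs(p[:,2]-top)<.006)]
        r=cv2.minAreaRect((t[:,:2]*1000).astype(np.float32))
        print(q,round(s["p"],2),np.round(s["at"]),"top",round(top,3),"c",np.round(r[0]),"size",np.round(r[1]),"ang",round(r[2]),"rgb",im["pixels"][v,u].mean(0).round())
E
python3 - <<'E'
from h import *
for n in("scene","top"):
    im=get_image(n);save(im,n+"0.png");print(n,im["origin"],im["fx"])
    for q in("bar_a","jar","tape","bay"):bars(im,q)
s=read_state();print(s["tcp_pos"],s["tool_rot"],s["clock"])
E
```

```text
scene [ 1.16926532 -0.16762748  0.85812972] 468.4216995610787
bar_a 0.97 [285. 173.] top 0.043 c [ 460. -126.] size [51. 50.] ang 26 rgb [146. 116.  94.]
bar_a 0.88 [228. 183.] top 0.043 c [ 483. -259.] size [50. 51.] ang 51 rgb [ 43.  61. 127.]
bar_a 0.86 [298. 199.] top 0.043 c [ 541. -105.] size [51. 50.] ang 1 rgb [161. 129. 104.]
bar_a 0.79 [257. 248.] top 0.043 c [ 663. -203.] size [50. 51.] ang 84 rgb [ 45.  65. 137.]
bar_a 0.61 [375. 282.] top 0.05 c [785.  20.] size [89. 88.] ang 23 rgb [103.  77.  45.]
bar_a 0.57 [316. 228.] top 0.043 c [623. -76.] size [51. 49.] ang 3 rgb [163. 130. 106.]
bar_a 0.3 [146. 221.] top 0.039 c [ 573. -440.] size [30. 61.] ang 19 rgb [107.  84.  67.]
jar 0.88 [293. 294.] top 0.087 c [ 784. -132.] size [53. 55.] ang 85 rgb [120. 110.  98.]
tape 0.58 [374. 281.] top 0.05 c [785.  20.] size [88. 89.] ang 18 rgb [106.  79.  46.]
tape 0.38 [450. 198.] top 0.042 c [536. 210.] size [113. 297.] ang 85 rgb [129. 108.  75.]
bay 0.87 [451. 197.] top 0.042 c [536. 210.] size [113. 297.] ang 85 rgb [131. 110.  77.]
top [ 0.509017   -0.13237034  1.1523816 ] 449.68130341561243
bar_a 0.94 [260. 220.] top 0.044 c [622. -77.] size [50. 47.] ang 1 rgb [147. 116.  93.]
bar_a 0.78 [330. 275.] top 0.044 c [ 481. -261.] size [49. 49.] ang 52 rgb [ 65.  71. 112.]
bar_a 0.64 [308. 204.] top 0.044 c [ 661. -204.] size [48. 49.] ang 83 rgb [ 61.  69. 116.]
jar 0.79 [282. 152.] top 0.088 c [ 783. -132.] size [55. 53.] ang 1 rgb [113. 103.  89.]
tape 0.84 [215. 144.] top 0.051 c [782.  20.] size [85. 89.] ang 4 rgb [101.  76.  46.]
bay 0.89 [128. 251.] top 0.043 c [534. 210.] size [113. 294.] ang 86 rgb [120.  98.  67.]
[ 0.20120668 -0.59171289  0.23663118] [[ 9.46765249e-01  3.21924778e-01  1.52291625e-07]
 [ 3.21924778e-01 -9.46765249e-01  2.71473461e-05]
 [ 8.88358779e-06 -2.56531375e-05 -1.00000000e+00]] 0.5
```

```bash
ls pics
```

```text
scene0.png
top0.png
```

View pics/scene0.png

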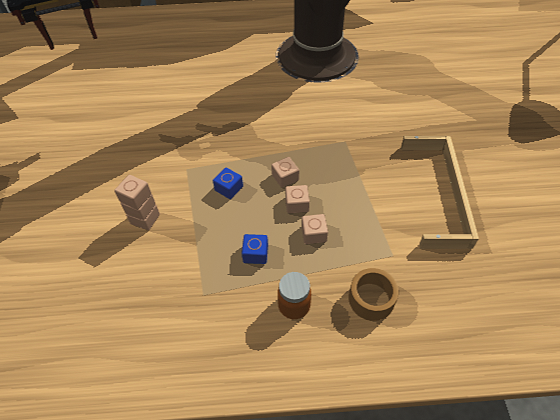

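View pics/top0.png

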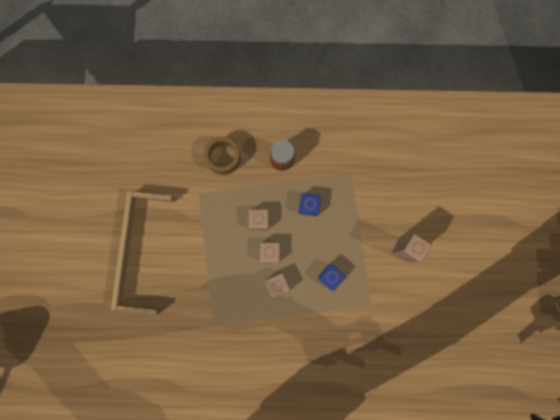

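The scene picture shows three loose pink bars at (285,173), (298,199) and (316,228). The look-alikes are blue bars at (228,183) and (257,248), and the pink stack at (137,200), which is 3 high. The jar is at (293,294), the tape at (374,282), and the bay at (450,197) opens toward the bars. I choose the three loose pink ones. Next I'll work out the bay frame and check a close crop.

```bash
cat >> h.py <<'E'
def bay(im):
    m=silhouettes("bay",im)[0]["mask"];v,u=np.nonzero(m);p=world(im,u,v)
    t=p[(im["z_map"][v,u]>0)&(abs(p[:,2]-.041)<.005)][:,:2]
    a=np.deg2rad(85.5)
    for _ in range(5):
        n=np.array([np.cos(a),np.sin(a)]);d=np.array([n[1],-n[0]])
        x=t@d;y=t@n;mid=(x.min()+x.max())/2
        b=t[(abs(x-mid)<.125)&(y>y.max()-.02)]
        l=cv2.fitLine(b.astype(np.float32),cv2.DIST_HUBER,0,.01,.01).ravel()
        a=np.arctan2(abs(l[0]),-l[1]*np.sign(l[0]) if False else 0) if False else np.arctan2(abs(l[0]),-l[1]*np.sign(l[0]))
    mid=(np.percentile(x,.3)+np.percentile(x,99.7))/2
    o=mid*d+((b@n).mean()-.106)*n
    return o,np.rad2deg(a),d,n
E
sed -i 's/a=np.arctan2(abs(l\[0\]),-l\[1\]\*np.sign(l\[0\]) if False else 0) if False else /a=/' h.py
python3 - <<'E'
from h import *
for n in("scene","top"):
    im=get_image(n);o,a,d,nn=bay(im);print(n,o.round(3),round(a,1))
    for c in([.460,-.126],[.541,-.105],[.6225,-.0765]):
        r=np.array(c)-o;print(" bar in bay",(r@d*1000).round(),(r@nn*1000).round())
    if n=="scene":cv2.imwrite("pics/crop.png",cv2.resize(cv2.cvtColor(im["pixels"][130:280,190:390],cv2.COLOR_RGB2BGR),None,fx=3,fy=3))
E
```

```text
scene [0.531 0.153] 85.4
 bar in bay -49.0 -284.0
 bar in bay 30.0 -257.0
 bar in bay 109.0 -222.0
top [0.53  0.152] 85.4
 bar in bay -47.0 -283.0
 bar in bay 32.0 -255.0
 bar in bay 111.0 -220.0
```

View pics/crop.png

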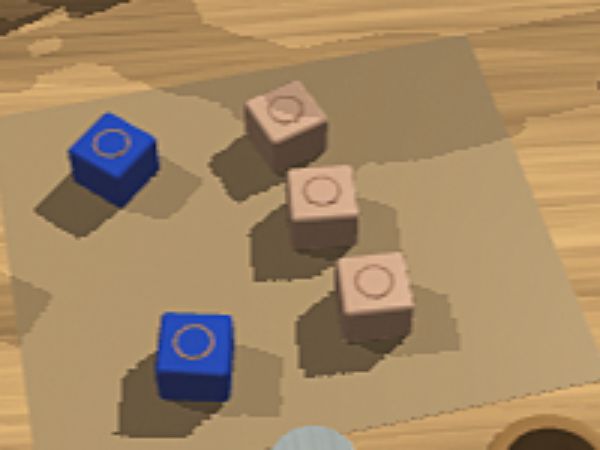

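The crop confirms it: three loose pink bars and two blue look-alikes to leave alone. In the bay frame the bars lie at x = -49, 30 and 110. A push straight along world +y runs at 4.6° to the bay axis, so they end near x = -78, 3 and 86, well spaced. I'll turn the tool to yaw 90° and nearly close the fingers, which gives two contact points.

```bash
python3 -m crank '[[[0,0,0],[0,0,-7.12],0.024],[[0,0,0],[0,0,-7.12],0.024],[[0,0,0],[0,0,-7.12],0.024],[[0,0,0],[0,0,-7.12],0.024],[[0,0,0],[0,0,-7.12],0.024]]' >/dev/null
python3 -m crank '[[[0,0,0],[0,0,-7.12],0.024],[[0,0,0],[0,0,-7.12],0.024],[[0,0,0],[0,0,-7.12],0.024],[[0,0,0],[0,0,-7.12],0.024],[[0,0,0],[0,0,-7.12],0.024]]' >/dev/null
python3 -m crank '[[[0.03,0.02,0],[0,0,0],0.024],[[0.03,0.02,0],[0,0,0],0.024],[[0.03,0.02,0],[0,0,0],0.024],[[0.03,0.02,0],[0,0,0],0.024],[[0.03,0.02,0],[0,0,0],0.024]]' >/dev/null
python3 -m crank '[[[0.03,0.02,0],[0,0,0],0.024],[[0.03,0.02,0],[0,0,0],0.024],[[0.03,0.02,0],[0,0,0],0.024],[[0.03,0.02,0],[0,0,0],0.024],[[0.03,0.02,0],[0,0,0],0.024]]'
```

```text
clock: 2.37
tcp_pos: [0.402, -0.2903, 0.237]
tool_rot: [[0.001, 1.0, 0.0], [1.0, -0.001, -0.001], [-0.001, 0.0, -1.0]]
contact_force: [0.0, -0.4, 0.1]
grip_width: 0.0242
gripper_force: 0.0
```

```bash
python3 -m crank '[[[0.032,0.0195,0],[0,0,0],0.024],[[0.032,0.0195,0],[0,0,0],0.024],[[0.031,0.0195,0],[0,0,0],0.024],[[0,0,0.035],[0,0,0],0.024],[[0,0,0.035],[0,0,0],0.024]]' 
python3 -m crank '[[[0,0,0.035],[0,0,0],0.024],[[0,0,0.035],[0,0,0],0.024],[[0,0,0.035],[0,0,0],0.024],[[0,0,0.02],[0,0,0],0.024],[[0,0,0.02],[0,0,0],0.024]]'
python3 - <<'E'
from h import *
im=get_image("scene");save(im,"s1.png");bars(im);print(read_state()["tcp_pos"])
E
```

```text
clock: 2.78
tcp_pos: [0.4628, -0.1948, 0.1679]
tool_rot: [[-0.004, 1.0, 0.006], [1.0, 0.004, -0.002], [-0.002, 0.006, -1.0]]
contact_force: [-0.7, -1.7, -0.4]
grip_width: 0.024
gripper_force: 0.0
clock: 3.2
tcp_pos: [0.4592, -0.1966, 0.0199]
tool_rot: [[0.0, 1.0, -0.001], [1.0, -0.0, 0.001], [0.001, -0.001, -1.0]]
contact_force: [0.4, 0.0, -0.2]
grip_width: 0.0238
gripper_force: 0.0
bar_a 0.94 [227. 185.] top 0.043 c [ 484. -258.] size [47. 50.] ang 52 rgb [35. 46. 94.]
bar_a 0.85 [316. 228.] top 0.043 c [624. -76.] size [52. 50.] ang 3 rgb [174. 141. 115.]
bar_a 0.83 [255. 250.] top 0.043 c [ 664. -204.] size [49. 49.] ang 83 rgb [ 49.  72. 149.]
bar_a 0.72 [298. 200.] top 0.043 c [ 541. -106.] size [50. 49.] ang 1 rgb [154. 124. 100.]
bar_a 0.57 [283. 170.] top 0.043 c [ 460. -126.] size [50. 51.] ang 27 rgb [146. 116.  94.]
bar_a 0.28 [452. 197.] top 0.043 c [536. 210.] size [113. 297.] ang 86 rgb [135. 114.  80.]
[ 0.45802122 -0.19607824  0.01909   ]
```

View pics/s1.png

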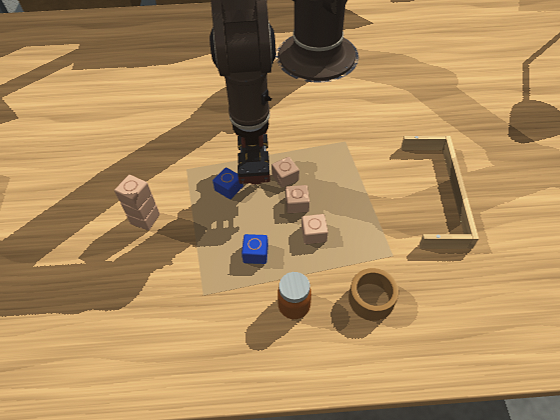

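The fingers stand behind the first bar at (285,170), clear of the blue one. Now push.

```bash
python3 -m crank '[[[0.008,0.001,-0.004],[0,0,0],0.024],[[0.008,0,0],[0,0,0],0.024],[[0.008,0,0],[0,0,0],0.024],[[0.008,0,0],[0,0,0],0.024],[[0.008,0,0],[0,0,0],0.024]]' |head -2
python3 -m crank '[[[0.01,0,0],[0,0,0],0.024],[[0.01,0,0],[0,0,0],0.024],[[0.01,0,0],[0,0,0],0.024],[[0.01,0,0],[0,0,0],0.024],[[0.01,0,0],[0,0,0],0.024]]' 
python3 -m crank '[[[0.012,0,0],[0,0,0],0.024],[[0.012,0,0],[0,0,0],0.024],[[0.012,0,0],[0,0,0],0.024],[[0.012,0,0],[0,0,0],0.024],[[0.012,0,0],[0,0,0],0.024]]'
python3 - <<'E'
from h import *
bars(get_image("scene"));bars(get_image("top"))
E
```

```text
clock: 3.72
tcp_pos: [0.4614, -0.1561, 0.0267]
clock: 4.13
tcp_pos: [0.4609, -0.1057, 0.0257]
tool_rot: [[0.0, 1.0, 0.0], [1.0, -0.0, -0.0], [-0.0, 0.0, -1.0]]
contact_force: [0.5, -0.7, 1.1]
grip_width: 0.0241
gripper_force: 0.5
clock: 4.55
tcp_pos: [0.4608, -0.0456, 0.0256]
tool_rot: [[0.0, 1.0, -0.0], [1.0, -0.0, 0.0], [0.0, -0.0, -1.0]]
contact_force: [-0.4, -1.0, 1.5]
grip_width: 0.0238
gripper_force: 0.4
bar_a 0.96 [228. 182.] top 0.043 c [ 485. -259.] size [47. 50.] ang 50 rgb [ 45.  66. 141.]
bar_a 0.81 [314. 227.] top 0.043 c [623. -76.] size [51. 50.] ang 3 rgb [172. 140. 115.]
bar_a 0.75 [256. 250.] top 0.043 c [ 663. -203.] size [50. 52.] ang 84 rgb [ 48.  70. 143.]
bar_a 0.68 [292. 294.] top 0.087 c [ 784. -132.] size [53. 57.] ang 86 rgb [135. 124. 110.]
bar_a 0.64 [298. 204.] top 0.043 c [ 541. -105.] size [51. 50.] ang 1 rgb [128. 101.  82.]
bar_a 0.61 [339. 178.] top 0.042 c [481.   4.] size [35. 67.] ang 48 rgb [123.  98.  79.]
bar_a 0.97 [268. 252.] top 0.044 c [ 540. -106.] size [47. 47.] ang 1 rgb [118.  95.  76.]
bar_a 0.81 [258. 219.] top 0.044 c [622. -77.] size [50. 47.] ang 2 rgb [158. 125. 101.]
bar_a 0.67 [312. 205.] top 0.044 c [ 662. -205.] size [49. 49.] ang 83 rgb [ 64.  73. 121.]
bar_a 0.65 [331. 276.] top 0.044 c [ 482. -260.] size [49. 49.] ang 49 rgb [ 68.  78. 129.]
bar_a 0.51 [220. 142.] top 0.051 c [783.  20.] size [88. 89.] ang 1 rgb [114.  86.  53.]
```

Run:
```python
from h import *
im=get_image("scene");cv2.imwrite("pics/c1.png",cv2.resize(cv2.cvtColor(im["pixels"][110:260,260:460],cv2.COLOR_RGB2BGR),None,fx=3,fy=3))
```

```text
(no output)
```

View pics/c1.png

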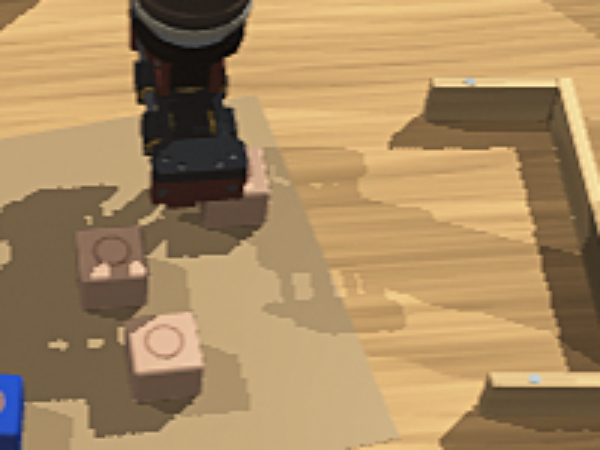

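The bar sits square against the fingers; the gripper only hides part of it. Continue.

```bash
python3 -m crank '[[[0.012,0,0],[0,0,0],0.024],[[0.012,0,0],[0,0,0],0.024],[[0.012,0,0],[0,0,0],0.024],[[0.012,0,0],[0,0,0],0.024],[[0.012,0,0],[0,0,0],0.024]]' |head -2
python3 -m crank '[[[0.012,0,0],[0,0,0],0.024],[[0.012,0,0],[0,0,0],0.024],[[0.012,0,0],[0,0,0],0.024],[[0.012,0,0],[0,0,0],0.024],[[0.012,0,0],[0,0,0],0.024]]' |head -2
python3 -m crank '[[[0.012,0,0],[0,0,0],0.024],[[0.012,0,0],[0,0,0],0.024],[[0.012,0,0],[0,0,0],0.024],[[0.012,0,0],[0,0,0],0.024],[[0.012,0,0],[0,0,0],0.024]]' |head -2
python3 -m crank '[[[0.012,0,0],[0,0,0],0.024],[[0.012,0,0],[0,0,0],0.024],[[0.01,0,0],[0,0,0],0.024],[[0.006,0,0],[0,0,0],0.024],[[0.005,0,0],[0,0,0],0.024]]' 
python3 -m crank '[[[0.003,0,0],[0,0,0],0.024],[[0.002,0,0],[0,0,0],0.024]]'
python3 - <<'E'
from h import *
for n in("scene","top"):
    im=get_image(n);bars(im)
E
```

```text
clock: 5.22
tcp_pos: [0.4609, 0.0126, 0.0255]
clock: 5.63
tcp_pos: [0.461, 0.0726, 0.0255]
clock: 6.05
tcp_pos: [0.461, 0.1335, 0.0255]
clock: 6.47
tcp_pos: [0.4609, 0.1791, 0.0256]
tool_rot: [[-0.001, 1.0, -0.0], [1.0, 0.001, -0.0], [-0.0, -0.0, -1.0]]
contact_force: [0.2, -0.9, 0.8]
grip_width: 0.0241
gripper_force: 0.5
clock: 6.63
tcp_pos: [0.4609, 0.1833, 0.0256]
tool_rot: [[0.0, 1.0, -0.0], [1.0, -0.0, -0.0], [-0.0, -0.0, -1.0]]
contact_force: [-0.1, -0.7, 1.6]
grip_width: 0.0242
gripper_force: 0.5
bar_a 0.88 [298. 198.] top 0.043 c [ 541. -106.] size [51. 49.] ang 1 rgb [178. 145. 119.]
bar_a 0.86 [252. 249.] top 0.043 c [ 663. -204.] size [50. 50.] ang 82 rgb [ 43.  59. 118.]
bar_a 0.77 [314. 226.] top 0.043 c [624. -76.] size [54. 49.] ang 3 rgb [141. 112.  91.]
bar_a 0.68 [227. 183.] top 0.043 c [ 483. -259.] size [51. 51.] ang 53 rgb [ 50.  71. 146.]
bar_a 0.58 [432. 174.] top 0.036 c [496. 218.] size [46.  6.] ang 89 rgb [92. 71. 58.]
bar_a 0.92 [260. 221.] top 0.044 c [622. -77.] size [50. 48.] ang 2 rgb [129. 103.  82.]
bar_a 0.86 [331. 275.] top 0.044 c [ 481. -260.] size [49. 48.] ang 52 rgb [ 70.  80. 132.]
bar_a 0.82 [269. 250.] top 0.044 c [ 540. -106.] size [47. 47.] ang 1 rgb [169. 135. 109.]
```

```bash
python3 -m crank '[[[0.004,0,0],[0,0,0],0.024],[[0.003,0,0],[0,0,0],0.024],[[0.002,0,0],[0,0,0],0.024],[[0.002,0,0],[0,0,0],0.024]]' |sed -n '2p;4p'
python3 -m crank '[[[0.002,0,0],[0,0,0],0.024],[[0.001,0,0],[0,0,0],0.024],[[0,0,0],[0,0,0],0.024]]' |sed -n '2p;4p'
```

```text
tcp_pos: [0.461, 0.1944, 0.0257]
contact_force: [-0.5, -1.4, -0.2]
tcp_pos: [0.4609, 0.1961, 0.0256]
contact_force: [-0.7, -4.5, 3.5]
```

```bash
python3 -m crank '[[[0.0015,0,0],[0,0,0],0.024],[[0,0,0],[0,0,0],0.024],[[-0.015,0,0],[0,0,0],0.024],[[-0.015,0,0],[0,0,0],0.024],[[0,0,-0.03],[0,0,0],0.024]]' |sed -n '2p;4p'
python3 -m crank '[[[0,0,-0.04],[0,0,0],0.024],[[-0.037,0.0089,0],[0,0,0],0.024],[[-0.037,0.0089,0],[0,0,0],0.024],[[-0.037,0.0089,0],[0,0,0],0.024],[[-0.037,0.0089,0],[0,0,0],0.024]]' |sed -n '2p;4p'
python3 -m crank '[[[-0.037,0.0089,0],[0,0,0],0.024],[[-0.037,0.0089,0],[0,0,0],0.024],[[-0.037,0.0089,0],[0,0,0],0.024],[[-0.037,0.0089,0],[0,0,0],0.024],[[-0.037,0.0089,0],[0,0,0],0.024]]' |sed -n '2p;4p'
python3 -m crank '[[[0,0,0],[0,0,0],0.024],[[0,0,0],[0,0,0],0.024]]' |sed -n '2p;4p'
python3 - <<'E'
from h import *
for n in("scene","top"):
    im=get_image(n);bars(im)
E
```

```text
tcp_pos: [0.4582, 0.1649, 0.0519]
contact_force: [0.1, -0.5, 0.2]
tcp_pos: [0.4971, 0.0196, 0.0962]
contact_force: [0.6, 1.1, -0.2]
tcp_pos: [0.5414, -0.1659, 0.0958]
contact_force: [0.8, 1.0, -0.5]
tcp_pos: [0.5411, -0.1667, 0.0953]
contact_force: [-0.2, 1.3, 0.2]
bar_a 0.98 [228. 184.] top 0.043 c [ 484. -260.] size [49. 50.] ang 52 rgb [ 45.  66. 140.]
bar_a 0.8 [298. 199.] top 0.043 c [ 542. -106.] size [50. 53.] ang 89 rgb [167. 134. 109.]
bar_a 0.75 [258. 246.] top 0.043 c [ 663. -204.] size [50. 51.] ang 82 rgb [ 49.  72. 151.]
bar_a 0.7 [315. 226.] top 0.043 c [623. -76.] size [50. 50.] ang 2 rgb [168. 135. 110.]
bar_a 0.8 [135. 275.] top 0.044 c [471. 232.] size [49. 51.] ang 1 rgb [151. 119.  94.]
bar_a 0.72 [312. 202.] top 0.044 c [ 662. -204.] size [49. 48.] ang 83 rgb [ 65.  75. 127.]
bar_a 0.62 [259. 216.] top 0.044 c [622. -77.] size [50. 47.] ang 1 rgb [155. 123.  99.]
```

Bar 1 is in place (bay y about 74 mm). Now the second bar.

```bash
python3 -m crank '[[[0,0,0.035],[0,0,0],0.024],[[0,0,0.035],[0,0,0],0.024],[[0,0,0],[0,0,0],0.024],[[0.01,0,0],[0,0,0],0.024],[[0.01,0,0],[0,0,0],0.024]]' |sed -n '2p;4p'
python3 -m crank '[[[0.01,0,0],[0,0,0],0.024],[[0.01,0,0],[0,0,0],0.024],[[0.01,0,0],[0,0,0],0.024],[[0.012,0,0],[0,0,0],0.024],[[0.012,0,0],[0,0,0],0.024]]' |sed -n '2p;4p'
for i in 1 2 3 4; do python3 -m crank '[[[0.012,0,0],[0,0,0],0.024],[[0.012,0,0],[0,0,0],0.024],[[0.012,0,0],[0,0,0],0.024],[[0.012,0,0],[0,0,0],0.024],[[0.012,0,0],[0,0,0],0.024]]' |sed -n '2p;4p'; done
python3 - <<'E'
from h import *
for n in("scene","top"):
    im=get_image(n);bars(im)
E
```

```text
tcp_pos: [0.5416, -0.143, 0.0269]
contact_force: [-0.4, 0.2, 0.6]
tcp_pos: [0.5413, -0.0892, 0.0264]
contact_force: [0.2, -0.7, 0.1]
tcp_pos: [0.5409, -0.0291, 0.0256]
contact_force: [1.1, -1.4, 0.3]
tcp_pos: [0.5409, 0.031, 0.0256]
contact_force: [0.4, -0.5, -0.2]
tcp_pos: [0.541, 0.0909, 0.0256]
contact_force: [0.9, 0.3, 0.3]
tcp_pos: [0.541, 0.1509, 0.0256]
contact_force: [0.8, -0.8, -0.4]
bar_a 0.94 [314. 225.] top 0.043 c [623. -76.] size [52. 50.] ang 3 rgb [182. 151. 124.]
bar_a 0.83 [443. 166.] top 0.043 c [473. 237.] size [47. 40.] ang 5 rgb [181. 153. 129.]
bar_a 0.77 [255. 249.] top 0.043 c [ 663. -203.] size [49. 52.] ang 84 rgb [ 54.  78. 159.]
bar_a 0.77 [228. 183.] top 0.043 c [ 483. -260.] size [52. 50.] ang 50 rgb [ 58.  76. 146.]
bar_a 0.5 [430. 203.] top 0.014 c [565. 187.] size [47.  5.] ang 90 rgb [99. 78. 63.]
bar_a 0.92 [331. 278.] top 0.044 c [ 481. -261.] size [49. 49.] ang 52 rgb [ 76.  84. 134.]
bar_a 0.76 [311. 203.] top 0.044 c [ 661. -205.] size [50. 48.] ang 89 rgb [ 70.  81. 136.]
bar_a 0.64 [259. 219.] top 0.044 c [622. -77.] size [50. 47.] ang 2 rgb [171. 136. 110.]
```

```bash
python3 -m crank '[[[0.01,0,0],[0,0,0],0.024],[[0.01,0,0],[0,0,0],0.024],[[0.007,0,0],[0,0,0],0.024],[[0.005,0,0],[0,0,0],0.024],[[0.003,0,0],[0,0,0],0.024]]' |sed -n '2p;4p'
python3 -m crank '[[[0.002,0,0],[0,0,0],0.024],[[0.002,0,0],[0,0,0],0.024],[[0,0,0],[0,0,0],0.024]]' |sed -n '2p;4p'
python3 -m crank '[[[0.001,0,0],[0,0,0],0.024],[[0,0,0],[0,0,0],0.024]]' |sed -n '2p;4p'
```

```text
tcp_pos: [0.541, 0.1858, 0.0257]
contact_force: [0.3, -1.5, 1.0]
tcp_pos: [0.541, 0.1889, 0.0256]
contact_force: [0.2, -0.2, 0.8]
tcp_pos: [0.5411, 0.1895, 0.0256]
contact_force: [0.9, -0.8, -0.9]
```

```bash
python3 -m crank '[[[0.002,0,0],[0,0,0],0.024],[[0.001,0,0],[0,0,0],0.024],[[0,0,0],[0,0,0],0.024]]' |sed -n '2p;4p'
python3 -m crank '[[[-0.015,0,0],[0,0,0],0.024],[[-0.015,0,0],[0,0,0],0.024],[[0,0,-0.035],[0,0,0],0.024],[[0,0,-0.035],[0,0,0],0.024],[[-0.037,0.01,0],[0,0,0],0.024]]' |sed -n '2p;4p'
python3 -m crank '[[[-0.037,0.01,0],[0,0,0],0.024],[[-0.037,0.01,0],[0,0,0],0.024],[[-0.037,0.01,0],[0,0,0],0.024],[[-0.037,0.01,0],[0,0,0],0.024],[[-0.037,0.01,0],[0,0,0],0.024]]' |sed -n '2p;4p'
python3 -m crank '[[[-0.037,0.01,0],[0,0,0],0.024],[[-0.037,0.01,0],[0,0,0],0.024],[[-0.005,0,0],[0,0,0],0.024],[[0,0,0],[0,0,0],0.024]]' |sed -n '2p;4p'
python3 - <<'E'
from h import *
for n in("scene","top"):
    im=get_image(n);bars(im)
E
```

```text
tcp_pos: [0.541, 0.1906, 0.0256]
contact_force: [-1.0, -5.4, 2.6]
tcp_pos: [0.5525, 0.1349, 0.102]
contact_force: [1.6, 1.7, 0.3]
tcp_pos: [0.6013, -0.0611, 0.0958]
contact_force: [0.8, -0.5, -1.0]
tcp_pos: [0.6207, -0.1425, 0.0951]
contact_force: [0.2, 0.1, -1.0]
bar_a 0.96 [256. 248.] top 0.043 c [ 663. -204.] size [50. 51.] ang 82 rgb [ 43.  58. 117.]
bar_a 0.9 [227. 186.] top 0.043 c [ 484. -259.] size [50. 49.] ang 52 rgb [ 48.  69. 145.]
bar_a 0.82 [436. 163.] top 0.043 c [483. 231.] size [51. 75.] ang 86 rgb [170. 142. 118.]
bar_a 0.77 [444. 186.] top 0.043 c [540. 226.] size [52. 49.] ang 1 rgb [169. 142. 119.]
bar_a 0.68 [316. 227.] top 0.043 c [623. -76.] size [52. 48.] ang 2 rgb [173. 140. 115.]
bar_a 0.95 [332. 278.] top 0.044 c [ 482. -261.] size [49. 49.] ang 52 rgb [ 67.  79. 134.]
bar_a 0.77 [139. 248.] top 0.044 c [539. 225.] size [50. 50.] ang 87 rgb [158. 125.  99.]
bar_a 0.68 [252. 220.] top 0.044 c [618. -61.] size [43. 15.] ang 2 rgb [160. 128. 103.]
bar_a 0.63 [136. 275.] top 0.044 c [470. 230.] size [50. 48.] ang 89 rgb [157. 124.  99.]
bar_a 0.4 [398. 246.] top 0.036 c [ 558. -422.] size [ 2. 30.] ang 67 rgb [109.  87.  66.]
```

Bar 2 is in (bay y about 73.5 mm). Now the third.

```bash
python3 -m crank '[[[0,0.001,0.035],[0,0,0],0.024],[[0,0,0.035],[0,0,0],0.024],[[0,0,0],[0,0,0],0.024],[[0.01,0,0],[0,0,0],0.024],[[0.01,0,0],[0,0,0],0.024]]' |sed -n '2p;4p'
for i in 1 2 3 4; do python3 -m crank '[[[0.012,0,0],[0,0,0],0.024],[[0.012,0,0],[0,0,0],0.024],[[0.012,0,0],[0,0,0],0.024],[[0.012,0,0],[0,0,0],0.024],[[0.012,0,0],[0,0,0],0.024]]' |sed -n '2p;4p'; done
python3 - <<'E'
from h import *
for n in("scene","top"):
    im=get_image(n);bars(im)
E
```

```text
tcp_pos: [0.6227, -0.1169, 0.0271]
contact_force: [0.4, 0.7, 1.2]
tcp_pos: [0.6223, -0.0569, 0.0265]
contact_force: [0.6, -1.7, 1.3]
tcp_pos: [0.6219, 0.0028, 0.0255]
contact_force: [1.2, -1.1, 1.0]
tcp_pos: [0.6219, 0.0629, 0.0255]
contact_force: [0.6, -1.2, -0.2]
tcp_pos: [0.6219, 0.1229, 0.0255]
contact_force: [-0.1, -0.3, -0.5]
bar_a 0.94 [447. 192.] top 0.043 c [542. 226.] size [50. 49.] ang 89 rgb [172. 147. 124.]
bar_a 0.88 [256. 249.] top 0.043 c [ 663. -203.] size [49. 51.] ang 83 rgb [ 56.  79. 160.]
bar_a 0.87 [227. 185.] top 0.043 c [ 485. -259.] size [46. 48.] ang 50 rgb [ 49.  71. 147.]
bar_a 0.6 [312. 204.] top 0.044 c [ 661. -205.] size [49. 50.] ang 85 rgb [ 75.  84. 140.]
bar_a 0.56 [330. 278.] top 0.044 c [ 482. -260.] size [48. 50.] ang 51 rgb [ 76.  86. 139.]
```

```bash
python3 -m crank '[[[0.012,0,0],[0,0,0],0.024],[[0.012,0,0],[0,0,0],0.024],[[0.012,0,0],[0,0,0],0.024],[[0.01,0,0],[0,0,0],0.024],[[0.006,0,0],[0,0,0],0.024]]' |sed -n '2p;4p'
python3 -m crank '[[[0.004,0,0],[0,0,0],0.024],[[0.002,0,0],[0,0,0],0.024],[[0.002,0,0],[0,0,0],0.024],[[0,0,0],[0,0,0],0.024]]' |sed -n '2p;4p'
python3 -m crank '[[[0.001,0,0],[0,0,0],0.024],[[0.001,0,0],[0,0,0],0.024],[[0,0,0],[0,0,0],0.024]]' |sed -n '2p;4p'
```

```text
tcp_pos: [0.6218, 0.1763, 0.0257]
contact_force: [0.4, -0.8, 2.0]
tcp_pos: [0.6221, 0.1816, 0.0256]
contact_force: [-0.2, -0.6, -0.9]
tcp_pos: [0.6221, 0.1835, 0.0256]
contact_force: [0.3, 0.4, 0.2]
```

```bash
python3 -m crank '[[[0.0015,0,0],[0,0,0],0.024],[[0.001,0,0],[0,0,0],0.024],[[0,0,0],[0,0,0],0.024]]' |sed -n '2p;4p'
python3 -m crank '[[[-0.015,0,0],[0,0,0],0.024],[[-0.015,0,0],[0,0,0],0.024],[[0,0,-0.035],[0,0,0],0.024],[[0,0,-0.035],[0,0,0],0.024],[[-0.037,-0.01,0],[0,0,0],0.024]]' |sed -n '2p;4p'
python3 -m crank '[[[-0.037,-0.01,-0.005],[0,0,0],0.024],[[-0.037,-0.01,-0.005],[0,0,0],0.024],[[-0.037,-0.01,-0.005],[0,0,0],0.024],[[0,0,-0.03],[0,0,0],0.024],[[0,0,0],[0,0,0],0.024]]' |sed -n '1,2p;4p'
python3 - <<'E'
from h import *
for n in("scene","top"):
    im=get_image(n);bars(im);bars(im,"jar");bars(im,"tape");save(im,n+"9.png")
E
```

```text
tcp_pos: [0.6221, 0.184, 0.0256]
contact_force: [-2.3, -5.2, 2.4]
tcp_pos: [0.6161, 0.127, 0.1024]
contact_force: [2.8, 1.8, 2.2]
clock: 18.55
tcp_pos: [0.5834, 0.0032, 0.1447]
contact_force: [1.5, 0.4, 1.1]
bar_a 0.96 [442. 190.] top 0.043 c [541. 225.] size [48. 51.] ang 90 rgb [167. 139. 116.]
bar_a 0.94 [257. 246.] top 0.043 c [ 663. -203.] size [50. 51.] ang 82 rgb [ 44.  61. 123.]
bar_a 0.92 [436. 165.] top 0.043 c [471. 233.] size [52. 52.] ang 88 rgb [169. 140. 116.]
bar_a 0.86 [452. 219.] top 0.043 c [623. 220.] size [50. 51.] ang 88 rgb [157. 130. 108.]
bar_a 0.73 [226. 183.] top 0.043 c [ 483. -259.] size [50. 50.] ang 50 rgb [ 55.  71. 137.]
jar 0.88 [294. 295.] top 0.087 c [ 785. -132.] size [53. 53.] ang 83 rgb [110.  99.  86.]
tape 0.6 [376. 284.] top 0.05 c [784.  20.] size [88. 89.] ang 75 rgb [117.  88.  53.]
bar_a 0.94 [330. 278.] top 0.044 c [ 482. -260.] size [49. 49.] ang 50 rgb [ 75.  85. 137.]
bar_a 0.65 [312. 205.] top 0.044 c [ 662. -204.] size [49. 50.] ang 83 rgb [ 68.  74. 117.]
bar_a 0.64 [136. 250.] top 0.044 c [539. 225.] size [50. 49.] ang 90 rgb [156. 123.  99.]
bar_a 0.62 [135. 275.] top 0.044 c [470. 231.] size [46. 52.] ang 1 rgb [157. 124.  99.]
bar_a 0.61 [139. 212.] top 0.044 c [621. 222.] size [50. 43.] ang 1 rgb [155. 123.  98.]
jar 0.66 [122. 256.] top 0.044 c [535. 219.] size [299. 107.] ang 0 rgb [150. 122.  86.]
tape 0.84 [220. 142.] top 0.051 c [782.  18.] size [87. 89.] ang 72 rgb [119.  90.  56.]
```

View pics/scene9.png

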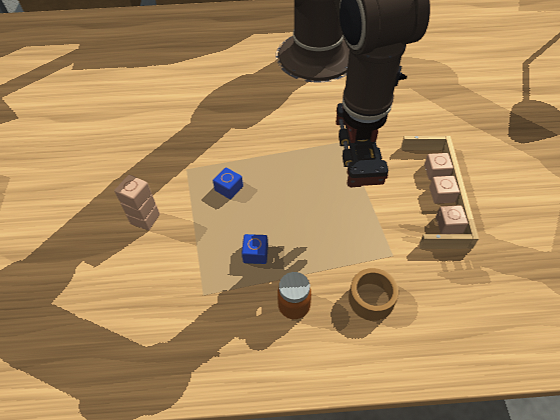

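The picture shows all three bars in a row against the back board, at (440,165), (444,190) and (453,219). The stack, jar, tape and blue bars have not moved.

```bash
python3 -c "
from workcell import hand_in;print(hand_in())"
```

```text
the job is handed in; nothing more can be done
None
```

All three soap bars lie flat, side by side against the bay's back board (centres at bay y of about 74 mm by the cameras); the stack, jar, tape and blue bars were left where they stood, and the job was handed in at about 19 s; no verdict came back.

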